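Feel for the free socket and seat the stop pin

TASK

Three of the four sockets in the aluminium stop rail still have an old sawn-off stub under their dust plug, out of sight. Take the steel stop pin from its wooden stand, feel with it, gently (never pressing a plug harder than 25 N), which socket is free, and press it fully home there, collar flat on the rail, and let go. Leave the other things on the bench alone.

Things in the scene. Friction and masses are not known exactly. Their poses are not given: they have to be found in the camera images.
- pin_grip (a point): Steel stop pin standing in the stand. From the foot up: shank 18 mm wide, 42 long (foot chamfered to 12 mm), collar 34 mm wide, 5 thick, neck 18 mm wide, 9 long, round dark grip 26 mm wide, 36 long; 92 mm tall, 0.14 to 0.24 kg. This point: middle of the grip, on the axis, 74 mm above the foot, 32 mm above the collar's underside. z points up along the pin.
- stand: Square wooden stand, 70x70x50 mm, fixed to the bench; the pin stands upright in its one hole (21 mm wide), its collar resting on the stand's top. Origin: centre of its underside.
- rail: Aluminium stop rail, 56x206x58 mm, bolted down; origin: centre of its underside, y along it, z up. Four equal sockets in its top, 46 mm apart, each closed by a black dust plug that hides what lies beneath. Which one is free changes at each start. In the free one the pin goes in 42 mm, until its collar rests hard on the rail.
- socket_1 (a point): Mouth of the first socket (at +y of the rail): centre of the hole, on the rail's top face; z up. A round hole 20.5 mm wide, chamfered, straight down.
- socket_2 (a point): Mouth of the second socket; as socket_1.
- socket_3 (a point): Mouth of the third socket; as socket_1.
- socket_4 (a point): Mouth of the fourth socket (at -y of the rail); as socket_1.
- plug_1: Dust plug in socket_1: black disc 17.6 mm wide, 5 mm thick; origin: centre of its underside, at the start 9 mm below the rail's top (its upper face 4 mm below). Held by friction alone: a steady push of 5 to 7 N slides it down (the pin's weight does not) and it stays where it was pushed. Pressing on it with over 25 N does damage.
- plug_2: The same in socket_2. Where a steel stub lies under the plug, it stops the plug: the shank goes in about 21, 26 or 31 mm (one socket of each), then meets the stub on a rubber pad that gives 1 mm per 4 N more; at 25 N the pin is still 6 mm or more short of home.
- plug_3: The same in socket_3.
- plug_4: The same in socket_4.
- bit_box: Bystander: red and black bit box, 60x110x42 mm; origin at the centre of its underside. Leave it alone.
- paint_brush: Bystander: paint brush, 168x50x14 mm; origin at the centre of its underside. Leave it alone.
- sanding_block: Bystander: black sanding block with brown underside, 68x112x36 mm; origin at the centre of its underside. Leave it alone.
- oil_bottle: Bystander: small red bottle standing upright, 48 mm across, 130 mm tall; origin at the centre of its underside. Leave it alone.
- pliers_bench: Bystander: pliers with red handles, 190x56x14 mm; origin at the centre of its underside. Leave it alone.
- black_bar: Bystander: dark steel bar, 30x160x22 mm; origin at the centre of its underside. Leave it alone.

How it is judged:
By the outcome, as a careful person would: the job done as asked, in the order asked, and still so for the second after the job is handed in, with the robot touching nothing.
It also fails if it takes over 58 s, if anything falls off the work surface, if the arm or the gripper's body presses on something with over 40 N, if the wrist force passes 120 N, or if a joint passes its speed limit or range.

ROBOT

A 7-joint arm with a two-finger parallel gripper is mounted at the origin on a cart in front of the work surface, level with it; the furniture and walls round the work are solid. World frame = base frame: x ahead of the robot, y to its left, z up, the work surface at z = 0. Lengths are in m, angles in degrees, forces in N, time in s.
With the tool pointing down it reaches from about 0.425 to 0.975 m from the base axis. Payload 16.7 kg.
Tool frame: the origin (TCP) lies between the finger pads; the fingertips stand 19 mm ahead of it and the grasp point (between the pads) is the TCP; z points along the fingers, y is the line along which they close (so a half turn about z gives the same grasp; the last joint's range is limited). The gripper opens to 85 mm and grips with 20 to 120 N. Pads are 22 mm wide; open, the fingers measure 114 mm over their backs; the gripper's body (76 mm by 85 mm) begins 54 mm behind the grasp point. The pads swing forward as they close: fully open they stand 13 mm farther back than shut.
Start: joints at [-78.638, 24.414, 4.234, 92.017, -1.954, 63.644, -3.845], TCP at [0.23, 0.635, 0.225] pointing down, gripper open.
Joint ranges: [-163.25, 163.25], [-28.42, 122.38], [-70.27, 78.77], [12.13, 141.07], [-58.53, 238.53], [9.26, 117.41], [-156.51, 156.51]. Speed limits (degrees/s): [108.29, 108.29, 136.94, 136.94, 172.46, 172.46, 172.46].

INTERFACE

Orientations are given as [roll, pitch, yaw] about the fixed x, y, z axes, in that order (R = Rz(yaw) Ry(pitch) Rx(roll)).
In Python, from cell import bot gives the robot as it stands.
- The arm moves only by the tool servo_tool, never from a script. Its argument "motion" is text: rows parted by semicolons, each of 5 numbers parted by spaces: the closure, from -1 (fully open) to 1 (shut), so that 0 is half open, then the shift along the tool's x, y, z in mm, then the turn about the tool's z in degrees. A call has 1 to 5 rows; each row is the pose to reach, as a shift and turn from the pose commanded when the call began, along the tool's axes at that moment; what a row does not reach only later rows make up. A row lasts 1/8 s, in which the tool goes at most 62.5 mm and 10.7 degrees, less where a joint would pass 70% of its speed; a pose out of reach is approached as far as the arm can. A call with a gripper value outside its range is refused whole. The fingers move at their own pace and stop on an object; "newtons" is the grip in N (left out, the last holds). Time passes only in rows, so rows that repeat a pose let the fingers close. It gives the time, the measured TCP pose, the force, the opening and the grip force at its end, in the units of the state.
- bot.state(): the state, without advancing time (a new reading comes with each control period).
- bot.read_camera(name): name is "side" or "top" or "wrist"; returns the picture (480x640x3 uint8, red, green, blue); there is no depth.
- bot.calibration(name): a dict with "vertical_fov" (degrees; the focal length in pixels is half the picture's height over the tangent of half this angle, whatever the lens; pixels are square), "cx", "cy" (the principal point, pixels), "R" (3x3) and "t" (3): a world point X has camera coordinates R X + t. Camera axes: x right, y down, z forward; pixel columns grow to the right and rows downward; lengths in m; the calibration is good to about 2 mm. A picture is of the moment at which its call begins: read the wrist's pose just before it. calibration takes no time and is no camera call; for the wrist camera it gives the pose at the moment of the call.
- bot.sign_off(): hands the job in; it is judged then, once.
Trained networks look in the newest picture that a camera, given by its name, has taken for a name from the list of things; names that differ only in an ending like _2 or _b are one class to them, and where a whole thing is asked for, a point or a joint stands for the part that bears it (a point fixed in the world has none). Each returns a list of dicts, best first, with "conf" (0 to 1); they miss things now and then, are a little off and sometimes report something else, mostly with a low value. They report only what shows in the picture. A call takes as long as a camera call.
- bot.regions_of(camera, query): "pixels" (480x640 bool, what is visible of it) and "box" ([left, top, right, bottom] in pixels, round what is visible of it).
The state is a dict: "time": time; "qpos": joint angles; "qvel": joint speeds; "joint_efforts": joint torques, N m; "tool_pos": TCP position; "orientation": TCP orientation; "wrist_force": force on the tool from outside, world axes, zero at the start; "ft_torque": the same for the moment, N m; "gripper_width": finger opening in m; "finger_force": force on a finger pad.
Only numpy, scipy, OpenCV 4.12 (cv2) and the standard library are available. Lean on these libraries where they do the work, as an engineer would, in place of code of your own. Each camera call takes 0.05 s, during which the arm holds its last target. There are 200 camera calls.

## Working session

There is one attempt and no reset: what is moved stays moved. The work goes in short steps, Python scripts to look and compute and a tool call to move; the robot and the scene stay as the last step left them, time stands still between calls to the robot, and variables do not carry over. Pictures are saved under pics/ and viewed, at most 10 in all, crops included, and the job is handed in when it is done.

Besides the shell and the picture viewer there is one more tool, called after ">>>" as name(argument=value, ...), one argument or row to a line, values as JSON. servo_tool: Moves the arm, as the interface text tells. Its arguments: {"type":"object","properties":{"motion":{"type":"string"},"newtons":{"type":"number"}},"required":["motion"]}

```bash
mkdir -p pics; ls; cat > h.py <<'E'
import numpy as np, cv2
from cell import bot
def K(name):
    c=bot.calibration(name); f=240/np.tan(np.radians(c["vertical_fov"])/2)
    return f,c["cx"],c["cy"],np.array(c["R"]),np.array(c["t"])
def back(cal,uv,z):
    f,cx,cy,R,t=cal
    d=R.T@np.array([(uv[0]-cx)/f,(uv[1]-cy)/f,1.]); o=-R.T@t
    return o+d*(z-o[2])/d[2]
def proj(cal,X):
    f,cx,cy,R,t=cal; p=R@np.array(X)+t
    return np.array([cx+f*p[0]/p[2],cy+f*p[1]/p[2]])
def shot(name,fn=None):
    cal=K(name); im=bot.read_camera(name)
    if fn: cv2.imwrite("pics/"+fn,im[:,:,::-1])
    return cal,im
E
python3 - <<'E'
from h import *
cal,im=shot("top","top0.png")
for q in ["pin_grip","stand","rail","plug_1"]:
    for r in bot.regions_of("top",q)[:5]:
        m=r["pixels"]; v,u=np.nonzero(m); 
        print(q,round(r["conf"],2),r["box"],u.mean().round(1),v.mean().round(1),m.sum())
s=bot.state(); print(s["time"],s["tool_pos"],s["orientation"],s["wrist_force"],s["gripper_width"])
print("cam",-cal[3].T@cal[4],cal[0])
shot("side","side0.png")
E
```

```text
pics
pin_grip 0.51 [392.3, 269.5, 403.0, 281.6] 397.8 275.8 114
stand 0.73 [249.3, 226.0, 316.7, 264.9] 284.6 245.0 1322
stand 0.71 [384.6, 264.8, 412.1, 288.8] 396.5 275.6 468
rail 0.75 [251.4, 227.8, 319.0, 267.6] 284.3 245.1 1301
0.25 [0.23000354 0.63437284 0.22467585] [-1.79962187e+02  1.76444302e-03  1.60070927e+02] [ 1.01115165 -0.80581795  0.71310598] 0.08566245425464486
cam [ 0.4904153  -0.05770557  1.53195342] 493.9526451790143
```

View pics/top0.png

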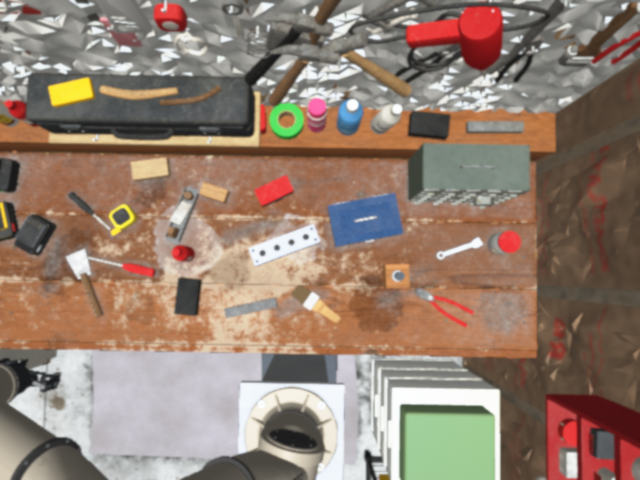

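View pics/side0.png

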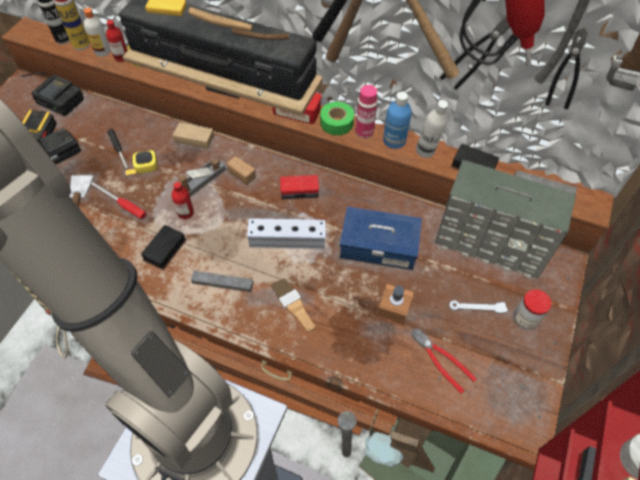

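```bash
python3 - <<'E'
from h import *
im=cv2.imread("pics/top0.png"); cv2.imwrite("pics/top0c.png",cv2.resize(im[215:300,240:420],None,fx=4.4,fy=4.4,interpolation=cv2.INTER_CUBIC))
cal=K("top")
print("pin",back(cal,(397.8,275.8),.1),"stand",back(cal,(396.5,275.6),.05),"rail",back(cal,(284.4,245),.058))
r=bot.regions_of("top","rail")[0]["pixels"].astype(np.uint8)
c,_=cv2.findContours(r,0,2); R=cv2.minAreaRect(max(c,key=len)); print(R)
print([back(cal,p,.058).round(4) for p in cv2.boxPoints(R)])
E
```

```text
pin [ 0.48457033 -0.30440114  0.1       ] stand [ 0.48489046 -0.30911712  0.05      ] rail [0.56985601 0.0280503  0.058     ]
((284.4507141113281, 245.0725555419922), (19.861011505126953, 68.24929809570312), 69.71744537353516)
[array([0.5601, 0.1336, 0.058 ]), array([ 0.6347, -0.0563,  0.058 ]), array([ 0.5792, -0.0779,  0.058 ]), array([0.5049, 0.1116, 0.058 ])]
```

The top view shows the rail at about (284,245) with four dark plugs, and the pin in its stand at about (397,276). The side view agrees, with the rail at (287,232) and the pin at (397,297). The measured rail length of 0.204 m and the stand's size both fit the given figures. Next I move over the rail and look from near.

>>> servo_tool(
  motion="-1 -46 -39 -5 10; -1 -92 -78 -10 20; -1 -138 -117 -15 30; -1 -184 -156 -20 40; -1 -230 -195 -25 50",
)

```text
time: 0.98
tool_pos: [0.3806, 0.3711, 0.2504]
orientation: [180.0, -0.0, 109.7]
wrist_force: [1.9, 0.9, 0.1]
gripper_width: 0.0857
finger_force: 0.0
```

>>> servo_tool(
  motion="-1 -60 9 0 10; -1 -120 19 0 19.7; -1 -180 28 0 19.7; -1 -240 38 0 19.7; -1 -300 47 0 19.7",
)

```text
time: 1.6
tool_pos: [0.5277, 0.1055, 0.2504]
orientation: [180.0, -0.0, 90.4]
wrist_force: [1.1, 1.9, -0.8]
gripper_width: 0.0853
finger_force: 0.0
```

```bash
cat > look.py <<'E'
from h import *
import sys
cal,im=shot("wrist",sys.argv[1])
s=bot.state(); print(s["time"],s["tool_pos"].round(4) if hasattr(s["tool_pos"],'round') else s["tool_pos"],s["orientation"])
print("cam",-cal[3].T@cal[4],cal[0]); print(cal[3].round(3))
for q,z in [("rail",.058),("plug_1",.054),("pin_grip",.1),("stand",.05)]:
    for r in bot.regions_of("wrist",q)[:5]:
        v,u=np.nonzero(r["pixels"]); 
        print(q,round(r["conf"],2),np.round(r["box"]),u.mean().round(1),v.mean().round(1),len(u),back(cal,(u.mean(),v.mean()),z).round(4))
E
python3 look.py w1.png
```

```text
1.65 [0.5305 0.0977 0.2508] [1.79853626e+02 1.02691253e-01 8.99898115e+01]
cam [0.52582969 0.18759377 0.39891882] 334.60139983408385
[[ 1.     0.007  0.   ]
 [ 0.007 -0.948  0.318]
 [ 0.003 -0.318 -0.948]]
rail 0.73 [296. 175. 407. 359.] 351.1 266.3 9052 [0.5637 0.0454 0.058 ]
rail 0.55 [341. 254. 356. 270.] 347.8 259.2 197 [0.5598 0.0538 0.058 ]
plug_1 0.74 [341. 256. 357. 268.] 348.5 259.3 173 [0.561  0.0522 0.054 ]
plug_1 0.7 [355. 286. 369. 303.] 361.4 294.0 154 [0.5773 0.0096 0.054 ]
plug_1 0.65 [325. 212. 342. 234.] 333.7 221.6 245 [0.5436 0.0952 0.054 ]
stand 0.46 [453. 187. 539. 289.] 495.9 238.0 5698 [0.7219 0.0768 0.05  ]
```

```bash
python3 look.py w2.png; python3 - <<'E'
import cv2
im=cv2.imread("pics/w2.png"); cv2.imwrite("pics/w2c.png",cv2.resize(im[150:370,270:430],None,fx=2.7,fy=2.7,interpolation=cv2.INTER_CUBIC))
E
```

```text
1.9 [0.5266 0.108  0.2499] [-1.79979928e+02 -9.92360347e-03  9.04244365e+01]
cam [0.52518643 0.1894468  0.39844704] 334.60139983408385
[[ 1.     0.006 -0.001]
 [ 0.006 -0.948  0.319]
 [ 0.002 -0.319 -0.948]]
rail 0.83 [296. 175. 407. 360.] 352.0 267.8 9133 [0.5637 0.0456 0.058 ]
plug_1 0.64 [357. 287. 368. 303.] 362.6 295.8 143 [0.5776 0.0092 0.054 ]
plug_1 0.55 [342. 256. 358. 268.] 349.0 261.0 186 [0.5605 0.0519 0.054 ]
```

View pics/w2.png

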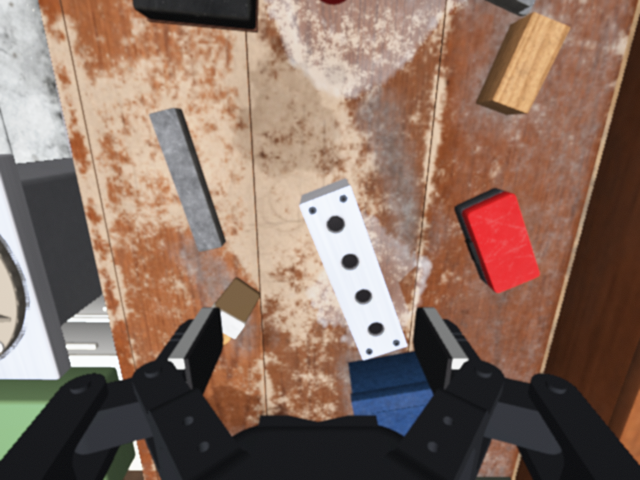

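View pics/w2c.png

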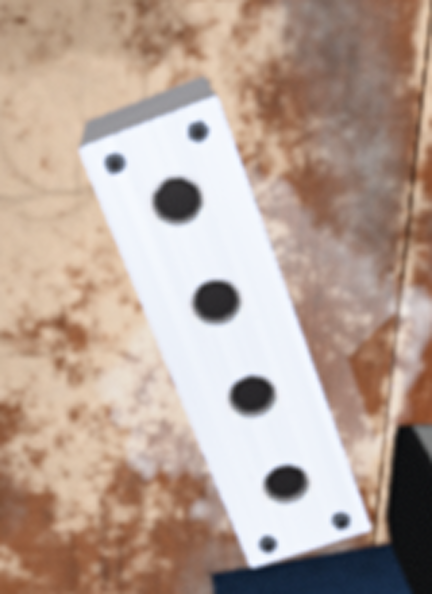

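The wrist picture shows the four black sockets at about (335,224), (350,262), (363,296) and (376,329). I extract their outlines and fit them to a line with 46 mm spacing.

```bash
cat > holes.py <<'E'
from h import *
def holes(cal,im,z=.058,verbose=1):
    g=cv2.cvtColor(im,cv2.COLOR_RGB2GRAY)
    S=2000; w=np.array([[.50,.14],[.66,.14],[.66,-.08],[.50,-.08]])
    src=np.float32([proj(cal,[*p,z]) for p in w]); dst=np.float32([((p[0]-.50)*S,(.14-p[1])*S) for p in w])
    W=cv2.warpPerspective(g,cv2.getPerspectiveTransform(src,dst),(320,440),flags=cv2.INTER_CUBIC)
    n,l,st,c=cv2.connectedComponentsWithStats((W<150).astype(np.uint8))
    P=[]
    for i in range(1,n):
        x,y,ww,hh,a=st[i]
        if 800<a<2200 and 30<ww<52 and 30<hh<52:
            P.append((.50+c[i][0]/S,.14-c[i][1]/S)); 
            if verbose: print(np.round(P[-1],4),ww/2,hh/2,"mm",a)
    return np.array(sorted(P,key=lambda p:-p[1])),W
if __name__=="__main__":
    s=bot.state(); print(s["tool_pos"])
    cal,im=shot("wrist"); P,W=holes(cal,im); cv2.imwrite("pics/warp.png",W)
    d=np.diff(P,axis=0); print(np.hypot(*d.T)*1e3, np.degrees(np.arctan2(d[:,0],-d[:,1])))
    cal,im=shot("top"); P,W=holes(cal,im)
E
python3 holes.py
```

```text
[0.52657796 0.10819169 0.24999502]
[0.5441 0.0956] 18.5 19.0 mm 1064
[0.5607 0.0533] 19.0 19.0 mm 1089
[0.5775 0.0108] 18.5 18.0 mm 1070
[ 0.5942 -0.0316] 19.0 18.0 mm 1040
[45.50743141 45.65120786 45.5622649 ] [21.49493641 21.54623759 21.50341178]
[ 0.5259 -0.0718] 17.5 18.0 mm 926
```

>>> servo_tool(
  motion="-1 -60 -7 0 0; -1 -120 -14 0 0; -1 -180 -21 0 0; -1 -240 -28 0 0; -1 -300 -35 0 0",
)

```text
time: 2.82
tool_pos: [0.4936, -0.1945, 0.2503]
orientation: [179.9, -0.0, 90.4]
wrist_force: [1.9, 0.5, 0.9]
gripper_width: 0.0852
finger_force: 0.0
```

>>> servo_tool(
  motion="-1 -40 -8 20 0; -1 -60 -8 40 0; -1 -60 -8 50 0; -1 -60 -8 50 0",
)

```text
time: 3.32
tool_pos: [0.4862, -0.2521, 0.1996]
orientation: [-179.9, -0.0, 90.4]
wrist_force: [0.4, -0.0, 0.6]
gripper_width: 0.0856
finger_force: 0.0
```

```bash
python3 look.py w3.png
```

```text
3.375 [ 0.4866 -0.2521  0.2002] [-1.79983707e+02 -1.53112479e-02  9.04385137e+01]
cam [ 0.48460348 -0.1700313   0.34808031] 334.60139983408385
[[ 1.     0.008 -0.002]
 [ 0.008 -0.948  0.318]
 [ 0.001 -0.318 -0.948]]
rail 0.74 [424.   0. 472.  21.] 441.1 6.4 527 [ 0.5747 -0.0829  0.058 ]
plug_1 0.36 [420.   1. 473.  19.] 441.3 6.5 576 [ 0.576  -0.0817  0.054 ]
pin_grip 0.69 [298. 266. 336. 320.] 315.1 291.8 1450 [ 0.483  -0.2964  0.1   ]
stand 0.71 [280. 232. 352. 314.] 315.4 266.3 4329 [ 0.4828 -0.2947  0.05  ]
```

View pics/w3.png

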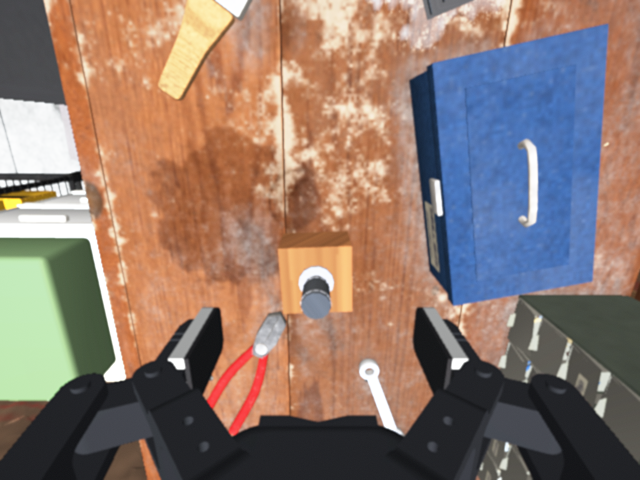

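The picture shows the pin at about (316,290), its dark top disc lowest near (316,303), with the stand face around (317,281). I'll get the pin's axis from its outline edges.

```bash
python3 - <<'E'
from h import *
cal,im=shot("wrist")
s=bot.state(); print(s["tool_pos"])
print("y from top edge:",back(cal,(316,320),.1)[1]+.013,"y from collar:",back(cal,(316,266),.055)[1]-.017)
g=cv2.cvtColor(im,cv2.COLOR_RGB2HSV)
print("col v=300:",[(u,*im[300,u]) for u in range(296,338,2)][::1])
print("row u=316:",[(v,*im[v,316]) for v in range(258,326,3)])
# stand top via wood hue
r=[r for r in bot.regions_of("wrist","stand")][0]["pixels"]
v,u=np.nonzero(r); print("x of stand L/R at v=300:",[back(cal,(e,300),.05)[:2] for e in (u[v==300].min(),u[v==300].max()+1)], "bottom",back(cal,(345,v[(u>343)&(u<348)].max()+1),.05)[1])
E
```

```text
[ 0.48669703 -0.25258176  0.20057885]
y from top edge: -0.31097359539978875 y from collar: -0.3100134257811712
col v=300: [(296, np.uint8(239), np.uint8(178), np.uint8(113)), (298, np.uint8(239), np.uint8(183), np.uint8(130)), (300, np.uint8(191), np.uint8(164), np.uint8(154)), (302, np.uint8(125), np.uint8(135), np.uint8(152)), (304, np.uint8(127), np.uint8(137), np.uint8(155)), (306, np.uint8(127), np.uint8(137), np.uint8(154)), (308, np.uint8(128), np.uint8(138), np.uint8(157)), (310, np.uint8(127), np.uint8(138), np.uint8(155)), (312, np.uint8(131), np.uint8(141), np.uint8(160)), (314, np.uint8(132), np.uint8(143), np.uint8(161)), (316, np.uint8(133), np.uint8(143), np.uint8(160)), (318, np.uint8(131), np.uint8(142), np.uint8(157)), (320, np.uint8(128), np.uint8(139), np.uint8(156)), (322, np.uint8(127), np.uint8(138), np.uint8(154)), (324, np.uint8(128), np.uint8(138), np.uint8(155)), (326, np.uint8(126), np.uint8(136), np.uint8(154)), (328, np.uint8(132), np.uint8(136), np.uint8(148)), (330, np.uint8(223), np.uint8(171), np.uint8(141)), (332, np.uint8(232), np.uint8(166), np.ui
[... 721 characters left out ...]
05), np.uint8(112)), (294, np.uint8(129), np.uint8(141), np.uint8(157)), (297, np.uint8(129), np.uint8(140), np.uint8(157)), (300, np.uint8(133), np.uint8(143), np.uint8(160)), (303, np.uint8(131), np.uint8(143), np.uint8(160)), (306, np.uint8(130), np.uint8(141), np.uint8(158)), (309, np.uint8(128), np.uint8(139), np.uint8(157)), (312, np.uint8(128), np.uint8(139), np.uint8(156)), (315, np.uint8(126), np.uint8(137), np.uint8(154)), (318, np.uint8(167), np.uint8(141), np.uint8(133)), (321, np.uint8(185), np.uint8(142), np.uint8(121)), (324, np.uint8(187), np.uint8(139), np.uint8(113))]Traceback (most recent call last):
  File "<stdin>", line 9, in <module>
IndexError: list index out of range
```

>>> servo_tool(
  motion="-1 -40 -4 0 0; -1 -56.5 -4 20 0; -1 -56.5 -4 60 0; -1 -56.5 -4 95 0; -1 -56.5 -4 120 0",
  newtons=100,
)

```text
time: 4.3
tool_pos: [0.4824, -0.3093, 0.0787]
orientation: [-180.0, -0.0, 90.4]
wrist_force: [0.0, -0.4, -0.4]
gripper_width: 0.0855
finger_force: 0.0
```

>>> servo_tool(
  motion="-1 0 0 0 0; -0.3 0 0 0 0; 0.3 0 0 0 0; 1 0 0 0 0; 1 0 0 0 0",
)

```text
time: 4.92
tool_pos: [0.4834, -0.3099, 0.081]
orientation: [179.9, 0.0, 90.4]
wrist_force: [-0.4, 0.7, 11.1]
gripper_width: 0.0218
finger_force: 97.7
```

```bash
python3 - <<'E'
from h import *
s=bot.state(); print({k:np.round(s[k],4) for k in ("time","tool_pos","orientation","wrist_force","ft_torque","gripper_width","finger_force")})
E
```

```text
{'time': np.float64(4.925), 'tool_pos': array([ 0.4834, -0.3099,  0.081 ]), 'orientation': array([1.799024e+02, 2.650000e-02, 9.038030e+01]), 'wrist_force': array([-0.3764,  0.6525, 11.1179]), 'ft_torque': array([ 0.311 ,  0.127 , -0.0513]), 'gripper_width': np.float64(0.0218), 'finger_force': np.float64(97.6543)}
```

>>> servo_tool(
  motion="1 0 0 -10 0; 1 0 0 -40 0; 1 0 0 -80 0; 1 0 0 -80 0; 1 0 0 -80 0",
)

```text
time: 5.55
tool_pos: [0.4825, -0.3092, 0.1599]
orientation: [-180.0, -0.0, 90.4]
wrist_force: [0.2, 1.1, -2.4]
gripper_width: 0.0218
finger_force: 98.5
```

```bash
python3 - <<'E'
from h import *
s=bot.state(); print({k:np.round(s[k],4) for k in ("time","tool_pos","orientation","wrist_force","ft_torque","gripper_width","finger_force")})
cal,im=shot("wrist"); cal2,im2=shot("side")
p=proj(cal2,[.483,-.31,.13]).astype(int); print(p)
a=cv2.resize(im[280:480,220:420],(500,500),interpolation=cv2.INTER_CUBIC)
u,v=max(p[0]-40,0),max(p[1]-50,0); b=cv2.resize(im2[v:v+100,u:u+60],(300,500),interpolation=cv2.INTER_CUBIC)
cv2.imwrite("pics/g1.png",np.hstack([a,b])[:,:,::-1])
E
```

```text
{'time': np.float64(5.55), 'tool_pos': array([ 0.4825, -0.3092,  0.1599]), 'orientation': array([-1.799998e+02, -2.160000e-02,  9.038920e+01]), 'wrist_force': array([ 0.2359,  1.0525, -2.3769]), 'ft_torque': array([ 0.0362,  0.0802, -0.0119]), 'gripper_width': np.float64(0.0218), 'finger_force': np.float64(98.4856)}
[399 284]
```

View pics/g1.png

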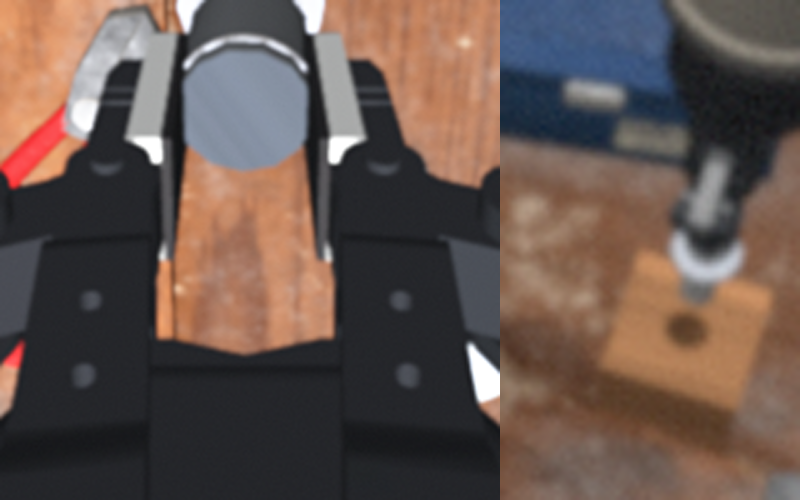

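The pin is held upright between the pads. The disc centre sits at about (318,323) in the wrist picture, and the stand's hole is now empty. I work out the pin's offset from the TCP and the height of the blue box beside socket 4.

```bash
python3 - <<'E'
from h import *
cal=K("wrist"); s=bot.state(); print(s["tool_pos"])
print("pin app", back(cal,(318,323),.179), back(cal,(318,323),.179)-s["tool_pos"])
# w3 camera: pose then
f,cx,cy,R,t=cal; C=np.array([.48460348,-.1700313,.34808031]); c3=(f,cx,cy,R,-R@C)
b=back(c3,(412,78),0); print("box bottom corner",b)
for h in (.05,.06,.07,.08,.09,.1): print(h,proj(c3,[b[0],b[1],h]))
b2=back(c3,(443,295),0)
print(b2,[ (h,proj(c3,[b2[0],b2[1],h])) for h in (.06,.08)])
E
```

```text
[ 0.48211516 -0.30922214  0.15924883]
pin app [ 0.48109519 -0.30800293  0.179     ] [-0.00101997  0.00121921  0.01975117]
box bottom corner [ 0.57249303 -0.12306912  0.        ]
0.05 [428.59115855  68.80857179]
0.06 [432.6403215   66.56535348]
0.07 [436.99812861  64.15114768]
0.08 [441.70126734  61.54562969]
0.09 [446.79247959  58.7251207 ]
0.1 [452.32186439  55.66186606]
[ 0.63036049 -0.35023403  0.        ] [(0.06, array([464.45819841, 323.40806632])), (0.08, array([473.35187936, 335.18222711]))]
```

>>> servo_tool(
  motion="1 54 23 -20 0; 1 109 46 -20 0; 1 164 69 -20 0; 1 218 92 -20 0; 1 273 115 -20 0",
  newtons=110,
)

```text
time: 6.28
tool_pos: [0.5959, -0.0341, 0.1793]
orientation: [-179.9, 0.0, 90.4]
wrist_force: [0.8, -0.7, -2.1]
gripper_width: 0.0217
finger_force: 109.2
```

>>> servo_tool(
  motion="1 0 0 0 0; 1 0 0 0 0; 1 0 0 0 0",
)

```text
time: 6.65
tool_pos: [0.5953, -0.0373, 0.1798]
orientation: [-180.0, 0.0, 90.3]
wrist_force: [-0.8, 0.4, -1.8]
gripper_width: 0.0216
finger_force: 109.3
```

```bash
python3 - <<'E'
from h import *
from holes import holes
s=bot.state(); print({k:np.round(s[k],4) for k in ("time","tool_pos","orientation","wrist_force","ft_torque","gripper_width","finger_force")})
cal,im=shot("wrist","s4.png"); P,W=holes(cal,im,.054)
d=np.diff(P,axis=0); print(np.hypot(*d.T)*1e3)
cal,im=shot("side","s4side.png")
E
```

```text
{'time': np.float64(6.65), 'tool_pos': array([ 0.5953, -0.0373,  0.1798]), 'orientation': array([-1.79964e+02,  2.29000e-02,  9.02596e+01]), 'wrist_force': array([-0.7865,  0.3902, -1.7736]), 'ft_torque': array([-0.0021, -0.0141,  0.0141]), 'gripper_width': np.float64(0.0216), 'finger_force': np.float64(109.2553)}
[0.5439 0.0949] 19.5 20.0 mm 1191
[0.5605 0.0519] 18.5 19.5 mm 1129
[0.5777 0.0085] 19.5 18.5 mm 1087
[ 0.5948 -0.0339] 19.0 19.0 mm 1120
[46.06378532 46.66739918 45.77252903]
```

View pics/s4.png

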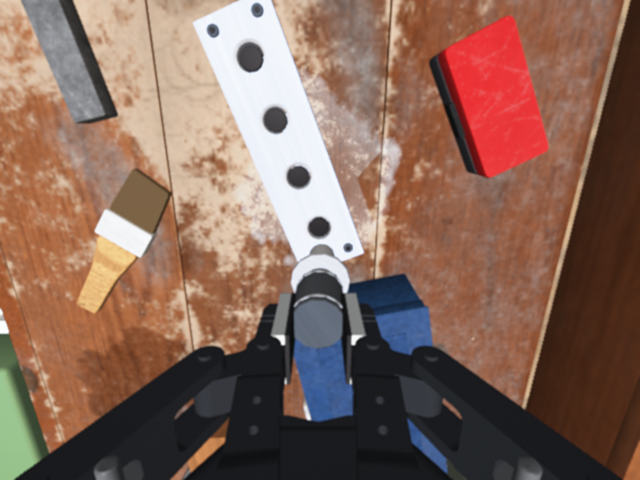

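The four sockets show clearly in this view and agree within 0.4 mm with the earlier fit. I descend to just above socket 4.

>>> servo_tool(
  motion="1 1.5 0.5 15 0; 1 1.5 0.5 30 0; 1 1.5 0.5 42 0; 1 1.5 0.5 45 0; 1 1.5 0.5 45 0",
)

```text
time: 7.38
tool_pos: [0.5963, -0.0345, 0.1348]
orientation: [-180.0, 0.0, 90.4]
wrist_force: [-0.6, -0.2, -2.0]
gripper_width: 0.0215
finger_force: 109.3
```

```bash
cat > st.py <<'E'
from h import *
from holes import holes
s=bot.state(); print({k:np.round(s[k],4) for k in ("time","tool_pos","orientation","wrist_force","ft_torque")})
E
cat > near.py <<'E'
from st import *
import sys
cal,im=shot("wrist"); P,W=holes(cal,im,.054,0); print(P.round(4).tolist())
cal2,im2=shot("side"); p=proj(cal2,[*s["tool_pos"][:2],.06]).astype(int)
a=cv2.resize(im[180:360,230:410],(500,500),interpolation=cv2.INTER_CUBIC)
b=cv2.resize(im2[p[1]-50:p[1]+50,p[0]-30:p[0]+30],(300,500),interpolation=cv2.INTER_CUBIC)
cv2.imwrite("pics/"+sys.argv[1],np.hstack([a,b])[:,:,::-1])
E
python3 near.py n4.png
```

```text
{'time': np.float64(7.375), 'tool_pos': array([ 0.5963, -0.0345,  0.1348]), 'orientation': array([-1.799793e+02,  1.530000e-02,  9.036260e+01]), 'wrist_force': array([-0.5511, -0.2422, -2.0279]), 'ft_torque': array([-0.0121, -0.0036, -0.0079])}
[[0.5439, 0.0948], [0.5605, 0.0518], [0.5776, 0.0085], [0.5952, -0.0326]]
```

View pics/n4.png

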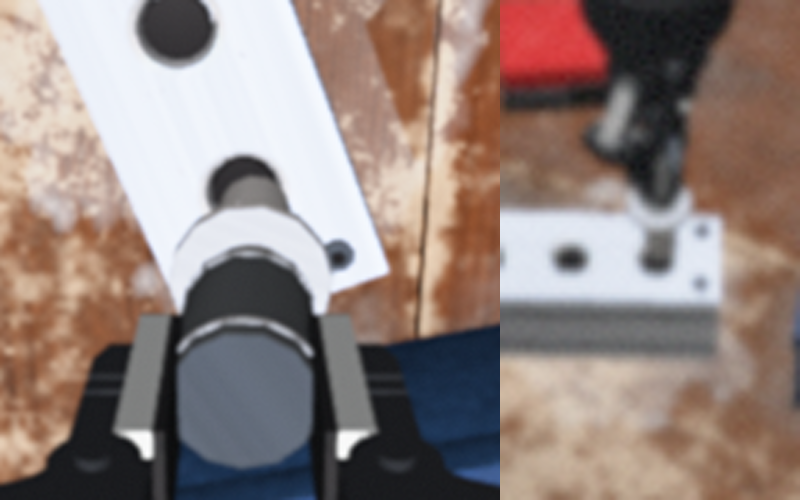

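```bash
python3 - <<'E'
from h import *
a=cv2.imread("pics/n4.png",0)
for v in (160,165,170,175,180,185,190,195,200,205): print(v,a[v,200:300:4].tolist())
s=bot.state(); cal=K("wrist")
for dx in (0,-.001): 
  T=np.array(s["tool_pos"])+[dx,.0012,0]
  for n,z,r in (("top",.019,.013),("collar",-.027,.017),("foot",-.073,.006),("shank",-.070,.009)):
    e=[proj(cal,T+[k,0,z]) for k in (-r,0,r)]; print(n,[((p-[230,180])*500/180).round(0).tolist() for p in e])
print("hole",[((proj(cal,[.5949+k,-.034,.058])-[230,180])*500/180).round(0).tolist() for k in (-.01025,0,.01025)])
cv2.imwrite("pics/n4z.png",cv2.resize(a[130:310,150:350],None,fx=3,fy=3))
E
```

```text
160 [241, 241, 242, 240, 232, 215, 162, 107, 76, 54, 45, 43, 43, 53, 72, 113, 167, 213, 233, 240, 245, 245, 244, 243, 243]
165 [242, 241, 236, 220, 191, 142, 68, 45, 48, 51, 51, 52, 51, 49, 45, 37, 54, 137, 201, 229, 240, 244, 244, 243, 243]
170 [241, 237, 222, 174, 102, 54, 44, 49, 50, 50, 49, 49, 49, 49, 47, 46, 41, 54, 118, 195, 231, 241, 244, 243, 242]
175 [238, 229, 193, 112, 48, 44, 49, 50, 48, 49, 53, 64, 77, 80, 76, 69, 64, 48, 53, 141, 212, 236, 243, 244, 243]
180 [237, 219, 156, 71, 39, 47, 47, 48, 59, 77, 98, 116, 125, 129, 125, 120, 116, 100, 78, 105, 180, 230, 241, 244, 243]
185 [237, 208, 132, 64, 44, 46, 48, 66, 101, 118, 128, 130, 131, 130, 129, 126, 124, 121, 113, 107, 149, 223, 240, 244, 244]
190 [237, 198, 121, 67, 46, 46, 66, 99, 120, 124, 127, 130, 132, 130, 129, 128, 125, 119, 115, 111, 124, 199, 241, 244, 244]
195 [237, 201, 124, 72, 46, 54, 90, 115, 123, 125, 128, 132, 132, 131, 129, 128, 126, 121, 117, 112, 106, 146, 228, 244, 245]
200 [237, 218, 143, 82, 54, 67, 104, 118, 124, 132, 133, 129, 129, 127, 127, 125, 123, 119, 117, 112, 105, 114, 202, 244, 246]
205 [239, 233, 184, 118, 91, 98, 122, 135, 139, 149, 148, 147, 150, 153, 156, 161, 155, 139, 124, 115, 107, 99, 160, 236, 246]
top [[170.0, 394.0], [251.0, 395.0], [333.0, 395.0]]
collar [[167.0, 273.0], [249.0, 274.0], [332.0, 274.0]]
foot [[225.0, 197.0], [248.0, 197.0], [272.0, 197.0]]
shank [[213.0, 201.0], [248.0, 201.0], [284.0, 201.0]]
top [[164.0, 394.0], [245.0, 395.0], [326.0, 395.0]]
collar [[162.0, 273.0], [245.0, 274.0], [327.0, 274.0]]
foot [[221.0, 197.0], [244.0, 197.0], [268.0, 197.0]]
shank [[209.0, 201.0], [244.0, 201.0], [280.0, 201.0]]
hole [[202.0, 194.0], [242.0, 194.0], [281.0, 194.0]]
```

The pin leans about 2°, with its foot near (252,197) in the crop against the hole centre at (243,194), so it sits about 2.5 mm too far in +x. I shift by -2.2 mm and creep down.

>>> servo_tool(
  motion="1 0 -2.2 0 0; 1 0 -2.2 2 0; 1 0 -2.2 4 0; 1 0 -2.2 6 0; 1 0 -2.2 8 0",
)

```text
time: 8.1
tool_pos: [0.5941, -0.0344, 0.1268]
orientation: [-180.0, 0.0, 90.4]
wrist_force: [-0.3, -0.6, 2.6]
gripper_width: 0.0216
finger_force: 109.5
```

>>> servo_tool(
  motion="1 0 0 0.8 0; 1 0 0 1.6 0; 1 0 0 2.4 0; 1 0 0 3 0; 1 0 0 3 0",
)

```text
time: 8.72
tool_pos: [0.5942, -0.0344, 0.124]
orientation: [180.0, 0.0, 90.4]
wrist_force: [-1.8, 0.3, 1.6]
gripper_width: 0.0214
finger_force: 109.8
```

>>> servo_tool(
  motion="1 0 0 2.2 0; 1 0 0 4.4 0; 1 0 0 6.6 0; 1 0 0 8.8 0; 1 0 0 11 0",
)

```text
time: 9.35
tool_pos: [0.5941, -0.0344, 0.1129]
orientation: [-180.0, 0.0, 90.4]
wrist_force: [-0.4, -0.7, 3.6]
gripper_width: 0.0214
finger_force: 110.0
```

>>> servo_tool(
  motion="1 0 0 1 0; 1 0 0 2 0; 1 0 0 3 0; 1 0 0 4 0; 1 0 0 4 0",
)

```text
time: 9.98
tool_pos: [0.5941, -0.0344, 0.1089]
orientation: [-180.0, 0.0, 90.4]
wrist_force: [-0.1, -1.2, 0.4]
gripper_width: 0.0217
finger_force: 110.0
```

>>> servo_tool(
  motion="1 0 0 0.8 0; 1 0 0 1.6 0; 1 0 0 2.4 0; 1 0 0 3 0; 1 0 0 3 0",
)

```text
time: 10.6
tool_pos: [0.5941, -0.0344, 0.1059]
orientation: [-180.0, 0.0, 90.4]
wrist_force: [-0.3, -0.5, 1.2]
gripper_width: 0.0212
finger_force: 110.0
```

>>> servo_tool(
  motion="1 0 0 0.8 0; 1 0 0 1.6 0; 1 0 0 2.4 0; 1 0 0 2.4 0",
)

```text
time: 11.1
tool_pos: [0.5941, -0.0344, 0.1037]
orientation: [-180.0, -0.0, 90.4]
wrist_force: [-1.1, -0.4, 5.1]
gripper_width: 0.0215
finger_force: 110.0
```

>>> servo_tool(
  motion="1 0 0 0.7 0; 1 0 0 1.4 0; 1 0 0 2 0; 1 0 0 2 0",
)

```text
time: 11.6
tool_pos: [0.5943, -0.0345, 0.102]
orientation: [180.0, -0.0, 90.4]
wrist_force: [-2.3, 0.2, 10.3]
gripper_width: 0.0221
finger_force: 111.0
```

>>> servo_tool(
  motion="1 0 0 0.6 0; 1 0 0 1.2 0; 1 0 0 1.2 0",
)

```text
time: 11.98
tool_pos: [0.5944, -0.0345, 0.1011]
orientation: [180.0, -0.0, 90.4]
wrist_force: [-3.2, 0.2, 14.1]
gripper_width: 0.0214
finger_force: 111.4
```

Socket 4 is blocked: the force rises about 4 N per mm from about 27 mm depth. I withdraw and go to socket 3.

>>> servo_tool(
  motion="1 0 0 -15 0; 1 0 0 -40 0; 1 21 -8.3 -40 0; 1 42.9 -16.6 -40 0; 1 42.9 -16.6 -40 0",
)

```text
time: 12.6
tool_pos: [0.5767, 0.0102, 0.1407]
orientation: [-180.0, -0.0, 90.5]
wrist_force: [-0.1, -0.0, -1.8]
gripper_width: 0.0215
finger_force: 109.6
```

>>> servo_tool(
  motion="1 0 0 0 0; 1 0 0 0 0; 1 0 0 4 0",
)

```text
time: 12.98
tool_pos: [0.5775, 0.0078, 0.1365]
orientation: [180.0, 0.0, 90.3]
wrist_force: [0.4, -0.0, -2.0]
gripper_width: 0.0213
finger_force: 109.6
```

```bash
python3 near.py n3.png
```

```text
{'time': np.float64(12.975), 'tool_pos': array([0.5775, 0.0078, 0.1365]), 'orientation': array([1.799784e+02, 8.300000e-03, 9.032160e+01]), 'wrist_force': array([ 0.4318, -0.0323, -1.9637]), 'ft_torque': array([0.0089, 0.0269, 0.0371])}
[[0.5437, 0.0946], [0.5608, 0.0513], [0.5782, 0.0098]]
```

View pics/n3.png

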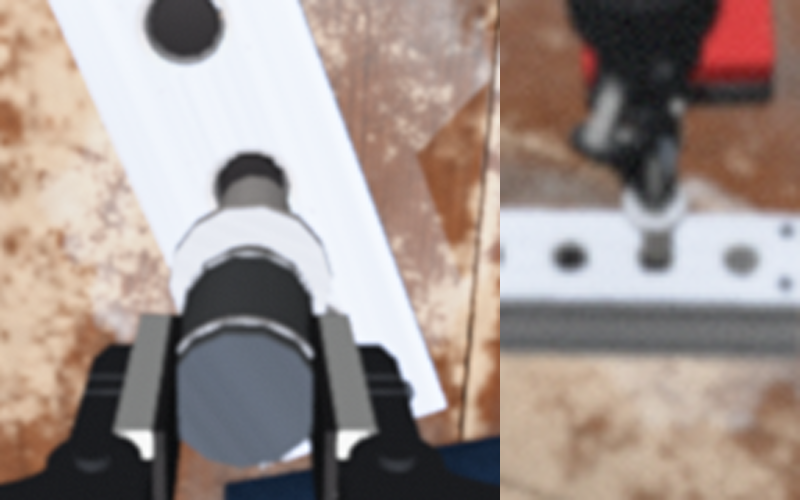

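The foot and the hole of socket 3 are aligned within about 1 mm (crop 255 against 251). I go down.

>>> servo_tool(
  motion="1 0 0 2.5 0; 1 0 0 5 0; 1 0 0 7.5 0; 1 0 0 10 0; 1 0 0 12 0",
)

```text
time: 13.7
tool_pos: [0.5773, 0.0084, 0.1244]
orientation: [180.0, -0.0, 90.4]
wrist_force: [-0.8, -0.7, 3.1]
gripper_width: 0.0211
finger_force: 109.8
```

>>> servo_tool(
  motion="1 0 0 2.4 0; 1 0 0 4.8 0; 1 0 0 7.2 0; 1 0 0 9.6 0; 1 0 0 11 0",
)

```text
time: 14.32
tool_pos: [0.5773, 0.0084, 0.1133]
orientation: [180.0, 0.0, 90.4]
wrist_force: [-1.7, -0.0, 3.2]
gripper_width: 0.0218
finger_force: 109.9
```

>>> servo_tool(
  motion="1 0 0 1 0; 1 0 0 2 0; 1 0 0 3 0; 1 0 0 4 0; 1 0 0 4 0",
)

```text
time: 14.95
tool_pos: [0.5772, 0.0084, 0.1093]
orientation: [-180.0, 0.0, 90.4]
wrist_force: [-0.3, -1.0, 1.3]
gripper_width: 0.0217
finger_force: 109.8
```

>>> servo_tool(
  motion="1 0 0 0.8 0; 1 0 0 1.6 0; 1 0 0 2.4 0; 1 0 0 3 0; 1 0 0 3 0",
)

```text
time: 15.58
tool_pos: [0.5775, 0.0083, 0.1069]
orientation: [180.0, -0.0, 90.4]
wrist_force: [-1.8, 1.5, 11.6]
gripper_width: 0.0218
finger_force: 111.0
```

>>> servo_tool(
  motion="1 0 0 0.6 0; 1 0 0 1.2 0; 1 0 0 1.2 0",
)

```text
time: 15.95
tool_pos: [0.5776, 0.0083, 0.1059]
orientation: [180.0, -0.0, 90.4]
wrist_force: [-3.8, 0.3, 14.9]
gripper_width: 0.0214
finger_force: 111.4
```

Socket 3 is blocked too (the 21 mm stub). Next is socket 2.

>>> servo_tool(
  motion="1 0 0 -12 0; 1 0 0 -35 0; 1 21 -8.3 -35 0; 1 42.9 -16.6 -35 0; 1 42.9 -16.6 -35 0",
)

```text
time: 16.58
tool_pos: [0.5598, 0.053, 0.1403]
orientation: [-180.0, -0.0, 90.5]
wrist_force: [-0.1, -0.1, -1.7]
gripper_width: 0.0215
finger_force: 109.5
```

>>> servo_tool(
  motion="1 0 0 0 0; 1 0 0 0 0; 1 0 0 4 0",
)

```text
time: 16.95
tool_pos: [0.5607, 0.0506, 0.1363]
orientation: [180.0, 0.0, 90.3]
wrist_force: [0.4, 0.3, -1.6]
gripper_width: 0.0212
finger_force: 109.5
```

```bash
python3 near.py n2.png; python3 - <<'E'
import cv2
a=cv2.imread("pics/n2.png",0)
for v in (165,175,185,195,200): print(v,a[v,200:300:4].tolist())
E
```

```text
{'time': np.float64(16.95), 'tool_pos': array([0.5607, 0.0506, 0.1363]), 'orientation': array([1.799731e+02, 1.800000e-03, 9.032050e+01]), 'wrist_force': array([ 0.399 ,  0.2519, -1.5996]), 'ft_torque': array([-0.0267, -0.0142, -0.0101])}
[[0.544, 0.0941], [0.5613, 0.0527]]
165 [243, 244, 245, 242, 229, 192, 118, 55, 43, 49, 52, 51, 51, 52, 51, 51, 50, 45, 43, 88, 170, 221, 238, 244, 246]
175 [243, 242, 237, 219, 153, 71, 40, 48, 48, 48, 53, 68, 81, 82, 76, 70, 66, 57, 48, 42, 54, 122, 207, 236, 244]
185 [242, 239, 230, 187, 105, 57, 47, 70, 107, 122, 128, 133, 133, 132, 131, 129, 126, 122, 116, 94, 69, 95, 161, 227, 240]
195 [242, 238, 235, 196, 120, 83, 93, 117, 126, 127, 131, 134, 133, 133, 131, 129, 127, 122, 118, 115, 110, 109, 176, 235, 241]
200 [243, 240, 237, 225, 153, 104, 108, 121, 125, 127, 130, 131, 131, 130, 128, 128, 124, 122, 118, 115, 109, 107, 188, 242, 242]
```

>>> servo_tool(
  motion="1 0 0 2.5 0; 1 0 0 5 0; 1 0 0 7.5 0; 1 0 0 10 0; 1 0 0 12 0",
)

```text
time: 17.68
tool_pos: [0.5604, 0.0512, 0.1242]
orientation: [-180.0, -0.0, 90.4]
wrist_force: [-2.0, 0.2, 2.9]
gripper_width: 0.0214
finger_force: 109.7
```

>>> servo_tool(
  motion="1 0 0 2.4 0; 1 0 0 4.8 0; 1 0 0 7.2 0; 1 0 0 9.6 0; 1 0 0 11 0",
)

```text
time: 18.3
tool_pos: [0.5604, 0.0512, 0.1131]
orientation: [-180.0, 0.0, 90.4]
wrist_force: [-0.9, 0.8, 2.6]
gripper_width: 0.0214
finger_force: 109.8
```

>>> servo_tool(
  motion="1 0 0 1 0; 1 0 0 2 0; 1 0 0 3 0; 1 0 0 4 0; 1 0 0 4 0",
)

```text
time: 18.92
tool_pos: [0.5604, 0.0512, 0.1091]
orientation: [-180.0, 0.0, 90.4]
wrist_force: [0.1, -1.0, 0.5]
gripper_width: 0.021
finger_force: 109.7
```

>>> servo_tool(
  motion="1 0 0 0.8 0; 1 0 0 1.6 0; 1 0 0 2.4 0; 1 0 0 3 0; 1 0 0 3 0",
)

```text
time: 19.55
tool_pos: [0.5604, 0.0512, 0.1061]
orientation: [-180.0, 0.0, 90.4]
wrist_force: [0.5, -0.6, 1.4]
gripper_width: 0.0211
finger_force: 109.7
```

>>> servo_tool(
  motion="1 0 0 1 0; 1 0 0 2 0; 1 0 0 3 0; 1 0 0 4 0; 1 0 0 4 0",
)

```text
time: 20.18
tool_pos: [0.5603, 0.0512, 0.1021]
orientation: [-180.0, 0.0, 90.4]
wrist_force: [-0.3, -0.3, -0.7]
gripper_width: 0.0213
finger_force: 109.7
```

>>> servo_tool(
  motion="1 0 0 1 0; 1 0 0 2 0; 1 0 0 3 0; 1 0 0 4 0; 1 0 0 4 0",
)

```text
time: 20.8
tool_pos: [0.5603, 0.0512, 0.0981]
orientation: [-180.0, 0.0, 90.4]
wrist_force: [-0.3, -0.2, 1.0]
gripper_width: 0.0215
finger_force: 109.7
```

>>> servo_tool(
  motion="1 0 0 0.7 0; 1 0 0 1.4 0; 1 0 0 2 0; 1 0 0 2.5 0; 1 0 0 2.5 0",
)

```text
time: 21.42
tool_pos: [0.5603, 0.0512, 0.0957]
orientation: [-180.0, 0.0, 90.4]
wrist_force: [0.1, 0.3, 1.7]
gripper_width: 0.0214
finger_force: 109.7
```

There is no resistance beyond the 31 mm stub depth, so socket 2 is free. I press it home.

>>> servo_tool(
  motion="1 0 0 1 0; 1 0 0 2 0; 1 0 0 3 0; 1 0 0 4 0; 1 0 0 4.5 0",
)

```text
time: 22.05
tool_pos: [0.5604, 0.0512, 0.0912]
orientation: [180.0, 0.0, 90.4]
wrist_force: [-1.0, -0.0, 3.2]
gripper_width: 0.0216
finger_force: 109.8
```

>>> servo_tool(
  motion="1 0 0 0.6 0; 1 0 0 1.2 0; 1 0 0 1.8 0; 1 0 0 1.8 0",
)

```text
time: 22.55
tool_pos: [0.5603, 0.0512, 0.0893]
orientation: [-180.0, 0.0, 90.4]
wrist_force: [0.6, 0.1, 0.8]
gripper_width: 0.0215
finger_force: 109.7
```

>>> servo_tool(
  motion="1 0 0 0.5 0; 1 0 0 1 0; 1 0 0 1 0",
)

```text
time: 22.92
tool_pos: [0.5606, 0.0512, 0.089]
orientation: [180.0, -0.0, 90.4]
wrist_force: [-3.4, 0.1, 15.8]
gripper_width: 0.0216
finger_force: 111.6
```

>>> servo_tool(
  motion="1 0 0 0.5 0; 1 0 0 1 0; 1 0 0 1 0",
)

```text
time: 23.3
tool_pos: [0.5609, 0.0512, 0.0888]
orientation: [179.9, -0.1, 90.4]
wrist_force: [-7.6, -1.1, 31.4]
gripper_width: 0.0214
finger_force: 113.3
```

>>> servo_tool(
  motion="0.2 0 0 -1 0; 0 0 0 -1 0; -0.4 0 0 -1 0; -0.4 0 0 -1 0; -0.4 0 0 -1 0",
)

```text
time: 23.92
tool_pos: [0.5603, 0.0511, 0.0883]
orientation: [-180.0, 0.0, 90.4]
wrist_force: [-0.4, -0.9, -0.9]
gripper_width: 0.0599
finger_force: 0.0
```

>>> servo_tool(
  motion="-0.6 0 0 -15 0; -0.6 0 0 -40 0; -0.6 0 0 -70 0; -0.6 -40 0 -90 0; -0.6 -40 0 -90 0",
)

```text
time: 24.55
tool_pos: [0.5614, 0.0082, 0.1811]
orientation: [179.8, -0.0, 90.1]
wrist_force: [0.4, 1.1, 0.0]
gripper_width: 0.0686
finger_force: 0.0
```

```bash
python3 - <<'E'
from st import *
cal,im=shot("wrist"); cal2,im2=shot("side"); p=proj(cal2,[.561,.052,.07]).astype(int)
q=proj(cal,[.561,.052,.08]).astype(int); print(p,q)
u,v=np.clip(q[0]-75,0,490),np.clip(q[1]-75,0,330)
a=cv2.resize(im[v:v+150,u:u+150],(500,500),interpolation=cv2.INTER_CUBIC)
b=cv2.resize(im2[p[1]-40:p[1]+40,p[0]-24:p[0]+24],(300,500),interpolation=cv2.INTER_CUBIC)
cv2.imwrite("pics/fin.png",np.hstack([a,b])[:,:,::-1])
for n,P,r in (("home collar top",[.5608,.0518,.063],.017),("grip top",[.5608,.0518,.108],.013)):
    for k in (-r,r): print(n,((proj(cal,np.array(P)+[0,k,0])-[u,v])*500/150).round(0),((proj(cal,np.array(P)+[k,0,0])-[u,v])*500/150).round(0))
E
```

```text
{'time': np.float64(24.55), 'tool_pos': array([0.5614, 0.0082, 0.1811]), 'orientation': array([ 1.798049e+02, -2.040000e-02,  9.014640e+01]), 'wrist_force': array([0.387 , 1.0581, 0.0097]), 'ft_torque': array([0.085 , 0.0107, 0.0322])}
[276 225] [318 184]
home collar top [250. 311.] [179. 241.]
home collar top [251. 167.] [322. 241.]
grip top [251. 337.] [186. 273.]
grip top [251. 207.] [316. 274.]
```

View pics/fin.png

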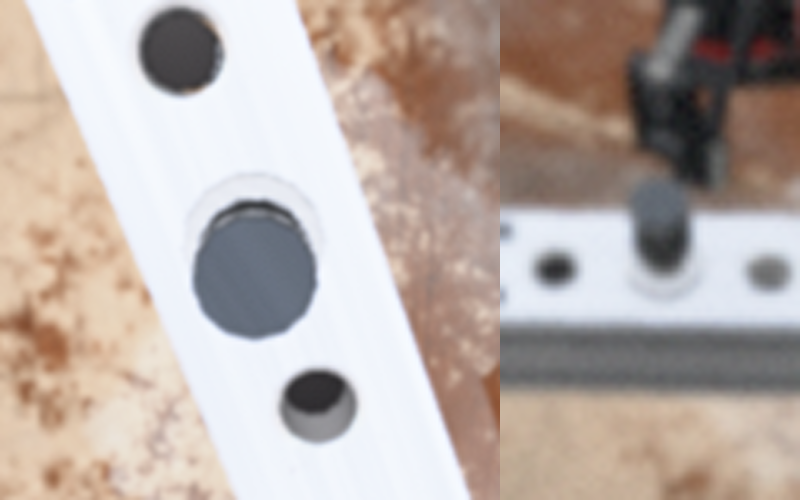

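The collar looks flat on the rail and the pin upright (top disc at (255,275), predicted (251,273)). The leaning grip may have left it a fraction of a millimetre short. I press lightly on its top with the closed fingers to be sure it's seated.

>>> servo_tool(
  motion="1 20 0 0 0; 1 40.5 0 0 0; 1 40.5 0 0 0; 1 40.5 0 20 0; 1 40.5 0 42 0",
  newtons=40,
)

```text
time: 25.28
tool_pos: [0.5604, 0.0525, 0.1359]
orientation: [180.0, -0.0, 90.4]
wrist_force: [-0.4, 0.7, -0.2]
gripper_width: -0.0
finger_force: 0.0
```

>>> servo_tool(
  motion="1 0 0 1 0; 1 0 0 2 0; 1 0 0 3 0; 1 0 0 4 0; 1 0 0 4 0",
)

```text
time: 25.9
tool_pos: [0.5604, 0.0517, 0.1326]
orientation: [180.0, -0.0, 90.4]
wrist_force: [-0.5, 0.2, -0.2]
gripper_width: 0.0001
finger_force: 0.0
```

>>> servo_tool(
  motion="1 0 0 0.7 0; 1 0 0 1.4 0; 1 0 0 2 0; 1 0 0 2 0",
)

```text
time: 26.4
tool_pos: [0.5603, 0.0517, 0.1303]
orientation: [-180.0, 0.0, 90.4]
wrist_force: [-0.3, -0.0, 0.6]
gripper_width: -0.0
finger_force: 0.0
```

>>> servo_tool(
  motion="1 0 0 0.7 0; 1 0 0 1.4 0; 1 0 0 2 0; 1 0 0 2 0",
)

```text
time: 26.9
tool_pos: [0.5603, 0.0517, 0.1283]
orientation: [-180.0, 0.0, 90.4]
wrist_force: [-0.3, -0.3, -0.7]
gripper_width: 0.0001
finger_force: 0.0
```

>>> servo_tool(
  motion="1 0 0 0.5 0; 1 0 0 1 0; 1 0 0 1 0",
)

```text
time: 27.28
tool_pos: [0.5604, 0.0517, 0.1274]
orientation: [-180.0, 0.0, 90.4]
wrist_force: [0.7, -0.1, -0.2]
gripper_width: 0.0
finger_force: 0.0
```

>>> servo_tool(
  motion="1 0 0 0.5 0; 1 0 0 1 0; 1 0 0 1 0",
)

```text
time: 27.65
tool_pos: [0.5604, 0.0516, 0.1264]
orientation: [-180.0, 0.0, 90.4]
wrist_force: [-1.2, -0.6, 0.2]
gripper_width: 0.0
finger_force: 0.0
```

>>> servo_tool(
  motion="1 0 0 0.4 0; 1 0 0 0.8 0; 1 0 0 0.8 0",
)

```text
time: 28.02
tool_pos: [0.5604, 0.0517, 0.1256]
orientation: [-180.0, 0.0, 90.4]
wrist_force: [-0.3, -0.1, -0.1]
gripper_width: 0.0002
finger_force: 0.0
```

>>> servo_tool(
  motion="1 0 0 0.5 0; 1 0 0 1 0; 1 0 0 1 0",
)

```text
time: 28.4
tool_pos: [0.5604, 0.0517, 0.1246]
orientation: [-180.0, 0.0, 90.4]
wrist_force: [-0.4, 0.4, -0.4]
gripper_width: -0.0
finger_force: 0.0
```

>>> servo_tool(
  motion="1 0 0 0.5 0; 1 0 0 1 0; 1 0 0 1 0",
)

```text
time: 28.78
tool_pos: [0.5603, 0.0517, 0.1236]
orientation: [-180.0, 0.0, 90.4]
wrist_force: [0.9, -0.4, 0.3]
gripper_width: -0.0004
finger_force: 0.0
```

>>> servo_tool(
  motion="1 0 0 0.5 0; 1 0 0 1 0; 1 0 0 1 0",
)

```text
time: 29.15
tool_pos: [0.5603, 0.0516, 0.1226]
orientation: [-180.0, 0.0, 90.4]
wrist_force: [0.2, -0.1, -0.4]
gripper_width: 0.0001
finger_force: 0.0
```

>>> servo_tool(
  motion="1 0 0 0.5 0; 1 0 0 1 0; 1 0 0 1 0",
)

```text
time: 29.52
tool_pos: [0.5603, 0.0517, 0.1216]
orientation: [-180.0, 0.0, 90.4]
wrist_force: [-0.1, 0.3, -0.3]
gripper_width: -0.0005
finger_force: 0.0
```

>>> servo_tool(
  motion="1 0 0 0.7 0; 1 0 0 1.4 0; 1 0 0 1.4 0",
)

```text
time: 29.9
tool_pos: [0.5603, 0.0517, 0.1201]
orientation: [-180.0, 0.0, 90.4]
wrist_force: [-0.4, -0.3, -0.0]
gripper_width: -0.0003
finger_force: 0.0
```

```bash
python3 - <<'E'
from h import *
s=bot.state(); print(s["time"],s["tool_pos"],s["wrist_force"])
cal,im=shot("side"); 
for n in ("pin_grip",):
    for r in bot.regions_of("side",n)[:2]: print(r["conf"],r["box"])
print("exp grip bottom/top", proj(cal,[.561,.052,.072]),proj(cal,[.561,.052,.108]))
u,v=proj(cal,[.561,.052,.108]).astype(int)
cv2.imwrite("pics/x.png",im[:,:,::-1])
print("column",[(k,int(im[k,u].mean())) for k in range(v-20,v+30)])
cal,im=shot("wrist")
for z in (.108,.1): print(z,proj(cal,[.561,.052,z]),proj(cal,[.561,.065,z]),proj(cal,[.548,.052,z]))
u,v=proj(cal,[.561,.06,.108]).astype(int); print("wrist col",[(k,*im[k,u].tolist()) for k in range(v-40,v+40,3)])
E
```

```text
29.9 [0.56031465 0.05168592 0.12012826] [-0.41748023 -0.32540226 -0.04875658]
0.54 [270.5, 217.6, 284.7, 234.1]
exp grip bottom/top [276.52326681 224.74746167] [275.81943978 216.87827717]
column [(196, 35), (197, 26), (198, 29), (199, 31), (200, 29), (201, 36), (202, 39), (203, 37), (204, 38), (205, 39), (206, 32), (207, 33), (208, 30), (209, 33), (210, 37), (211, 37), (212, 30), (213, 32), (214, 49), (215, 71), (216, 92), (217, 102), (218, 104), (219, 103), (220, 96), (221, 85), (222, 76), (223, 68), (224, 58), (225, 73), (226, 102), (227, 141), (228, 178), (229, 203), (230, 208), (231, 201), (232, 208), (233, 223), (234, 229), (235, 222), (236, 196), (237, 148), (238, 111), (239, 98), (240, 99), (241, 108), (242, 110), (243, 112), (244, 105), (245, 98)]
0.108 [321.13637945 291.69540317] [321.38914203 269.21379316] [296.75325527 291.54030122]
0.1 [321.00272942 285.09102295] [321.24190696 263.39634146] [297.61377824 284.94137912]
wrist col [(237, 176, 179, 190), (240, 230, 232, 239), (243, 229, 232, 240), (246, 230, 233, 240), (249, 204, 209, 221), (252, 109, 110, 116), (255, 52, 54, 56), (258, 53, 55, 57), (261, 53, 54, 57), (264, 52, 55, 57), (267, 100, 100, 103), (270, 96, 99, 105), (273, 93, 100, 111), (276, 100, 109, 123), (279, 101, 109, 124), (282, 102, 111, 125), (285, 102, 111, 126), (288, 101, 110, 125), (291, 99, 108, 121), (294, 70, 71, 72), (297, 74, 75, 75), (300, 70, 70, 70), (303, 62, 63, 64), (306, 63, 64, 65), (309, 63, 64, 64), (312, 58, 58, 59), (315, 56, 57, 57)]
```

>>> servo_tool(
  motion="1 0 0 0.7 0; 1 0 0 1.4 0; 1 0 0 1.4 0",
)

```text
time: 30.42
tool_pos: [0.5603, 0.0517, 0.1187]
orientation: [-180.0, 0.0, 90.4]
wrist_force: [0.1, -0.7, -0.9]
gripper_width: 0.0002
finger_force: 0.0
```

>>> servo_tool(
  motion="1 0 0 0.7 0; 1 0 0 1.4 0; 1 0 0 1.4 0",
)

```text
time: 30.8
tool_pos: [0.5603, 0.0517, 0.1173]
orientation: [-180.0, 0.0, 90.4]
wrist_force: [-0.3, 0.7, 0.1]
gripper_width: -0.0001
finger_force: 0.0
```

>>> servo_tool(
  motion="1 0 0 0.7 0; 1 0 0 1.4 0; 1 0 0 1.4 0",
)

```text
time: 31.18
tool_pos: [0.5603, 0.0517, 0.1159]
orientation: [-180.0, 0.0, 90.4]
wrist_force: [0.6, -0.7, 0.7]
gripper_width: -0.0002
finger_force: 0.0
```

>>> servo_tool(
  motion="1 0 0 0.7 0; 1 0 0 1.4 0; 1 0 0 1.4 0",
)

```text
time: 31.55
tool_pos: [0.5603, 0.0517, 0.1145]
orientation: [-180.0, 0.0, 90.4]
wrist_force: [0.8, 1.2, -0.3]
gripper_width: -0.0001
finger_force: 0.0
```

```bash
python3 - <<'E'
from h import *
cal,im=shot("wrist")
for u in (306,314,321,328,336): print(u,[(k,int(im[k,u].mean())) for k in range(236,330,4)])
for z in (.108,): print(z,proj(cal,[.561,.052,z]),proj(cal,[.561,.065,z]),proj(cal,[.561,.039,z]),proj(cal,[.548,.052,z]))
T=bot.state()["tool_pos"]; print("tip edge exp", [proj(cal,np.array(T)+[0,.011,d]).round(1) for d in (-.019,-.009,0,.01)])
E
```

```text
306 [(236, 245), (240, 245), (244, 196), (248, 235), (252, 232), (256, 235), (260, 175), (264, 56), (268, 51), (272, 52), (276, 90), (280, 79), (284, 107), (288, 106), (292, 103), (296, 127), (300, 125), (304, 124), (308, 125), (312, 125), (316, 125), (320, 124), (324, 125), (328, 125)]
314 [(236, 243), (240, 196), (244, 235), (248, 232), (252, 235), (256, 136), (260, 54), (264, 56), (268, 57), (272, 86), (276, 77), (280, 113), (284, 110), (288, 108), (292, 97), (296, 91), (300, 85), (304, 83), (308, 83), (312, 77), (316, 77), (320, 77), (324, 66), (328, 64)]
321 [(236, 243), (240, 173), (244, 233), (248, 234), (252, 211), (256, 98), (260, 55), (264, 55), (268, 54), (272, 149), (276, 72), (280, 109), (284, 111), (288, 112), (292, 95), (296, 73), (300, 69), (304, 63), (308, 63), (312, 57), (316, 56), (320, 56), (324, 47), (328, 45)]
328 [(236, 242), (240, 198), (244, 234), (248, 232), (252, 233), (256, 93), (260, 51), (264, 51), (268, 52), (272, 90), (276, 67), (280, 107), (284, 109), (288, 109), (292, 105), (296, 125), (300, 126), (304, 125), (308, 125), (312, 125), (316, 125), (320, 126), (324, 126), (328, 125)]
336 [(236, 244), (240, 245), (244, 177), (248, 233), (252, 233), (256, 233), (260, 128), (264, 42), (268, 45), (272, 45), (276, 136), (280, 68), (284, 109), (288, 107), (292, 107), (296, 108), (300, 110), (304, 43), (308, 25), (312, 25), (316, 50), (320, 54), (324, 42), (328, 53)]
0.108 [321.30558899 296.71744905] [321.57077248 273.64585262] [321.05280925 318.70988961] [296.16728681 296.55714995]
tip edge exp [array([320.1, 268.2]), array([320.2, 275.9]), array([320.3, 283.5]), array([320.5, 293. ])]
```

>>> servo_tool(
  motion="1 0 0 0.8 0; 1 0 0 1.6 0; 1 0 0 1.6 0",
)

```text
time: 31.98
tool_pos: [0.5603, 0.0517, 0.1129]
orientation: [-180.0, 0.0, 90.4]
wrist_force: [0.2, 0.5, -0.6]
gripper_width: -0.0004
finger_force: 0.0
```

>>> servo_tool(
  motion="1 0 0 0.9 0; 1 0 0 1.8 0; 1 0 0 1.8 0",
)

```text
time: 32.35
tool_pos: [0.5603, 0.0516, 0.1111]
orientation: [-180.0, 0.0, 90.4]
wrist_force: [-0.0, 0.1, 0.5]
gripper_width: -0.0
finger_force: 0.0
```

>>> servo_tool(
  motion="1 0 0 0.7 0; 1 0 0 1.4 0; 1 0 0 1.4 0",
)

```text
time: 32.72
tool_pos: [0.5603, 0.0517, 0.1097]
orientation: [-180.0, 0.0, 90.4]
wrist_force: [0.4, -0.2, 0.6]
gripper_width: 0.0004
finger_force: 0.0
```

>>> servo_tool(
  motion="1 0 0 0.7 0; 1 0 0 1.4 0; 1 0 0 1.4 0",
)

```text
time: 33.1
tool_pos: [0.5603, 0.0517, 0.1084]
orientation: [-180.0, 0.0, 90.4]
wrist_force: [-0.5, -0.0, 0.0]
gripper_width: -0.0003
finger_force: 0.0
```

>>> servo_tool(
  motion="1 0 0 0.7 0; 1 0 0 1.4 0; 1 0 0 1.4 0",
)

```text
time: 33.48
tool_pos: [0.5603, 0.0517, 0.1069]
orientation: [-180.0, 0.0, 90.4]
wrist_force: [-0.2, 0.3, -0.4]
gripper_width: -0.0003
finger_force: 0.0
```

>>> servo_tool(
  motion="1 0 0 0.7 0; 1 0 0 1.4 0; 1 0 0 1.4 0",
)

```text
time: 33.85
tool_pos: [0.5603, 0.0517, 0.1055]
orientation: [-180.0, 0.0, 90.4]
wrist_force: [-0.2, -0.2, 0.0]
gripper_width: -0.0003
finger_force: 0.0
```

>>> servo_tool(
  motion="1 0 0 0.8 0; 1 0 0 1.6 0; 1 0 0 1.6 0",
)

```text
time: 34.22
tool_pos: [0.5603, 0.0517, 0.1039]
orientation: [-180.0, 0.0, 90.4]
wrist_force: [-0.0, -0.7, -1.0]
gripper_width: -0.0005
finger_force: 0.0
```

```bash
python3 - <<'E'
from h import *
cal,im=shot("wrist"); s=bot.state(); print(s["tool_pos"],s["wrist_force"])
for u in (306,314,321,328,336): print(u,[(k,int(im[k,u].mean())) for k in range(240,340,4)])
print(proj(cal,[.561,.052,.108]),proj(cal,[.561,.065,.108]),proj(cal,[.561,.069,.063]))
E
```

```text
[0.56033645 0.05165688 0.10396673] [-0.69521086  0.52162386 -0.12351075]
306 [(240, 244), (244, 245), (248, 238), (252, 223), (256, 232), (260, 232), (264, 218), (268, 119), (272, 49), (276, 51), (280, 52), (284, 82), (288, 85), (292, 98), (296, 125), (300, 124), (304, 125), (308, 124), (312, 124), (316, 124), (320, 123), (324, 123), (328, 123), (332, 123), (336, 226)]
314 [(240, 243), (244, 236), (248, 223), (252, 231), (256, 233), (260, 205), (264, 81), (268, 55), (272, 55), (276, 55), (280, 62), (284, 114), (288, 105), (292, 101), (296, 89), (300, 82), (304, 82), (308, 81), (312, 77), (316, 76), (320, 76), (324, 66), (328, 63), (332, 62), (336, 150)]
321 [(240, 242), (244, 229), (248, 230), (252, 232), (256, 231), (260, 139), (264, 52), (268, 54), (272, 54), (276, 54), (280, 106), (284, 60), (288, 108), (292, 93), (296, 72), (300, 67), (304, 61), (308, 61), (312, 58), (316, 55), (320, 56), (324, 47), (328, 45), (332, 43), (336, 113)]
328 [(240, 242), (244, 233), (248, 223), (252, 231), (256, 234), (260, 172), (264, 54), (268, 52), (272, 52), (276, 51), (280, 77), (284, 62), (288, 107), (292, 103), (296, 124), (300, 124), (304, 124), (308, 124), (312, 123), (316, 124), (320, 124), (324, 123), (328, 124), (332, 122), (336, 241)]
336 [(240, 243), (244, 244), (248, 211), (252, 233), (256, 231), (260, 233), (264, 180), (268, 47), (272, 46), (276, 46), (280, 45), (284, 120), (288, 58), (292, 107), (296, 106), (300, 106), (304, 40), (308, 27), (312, 25), (316, 49), (320, 53), (324, 41), (328, 52), (332, 64), (336, 47)]
[321.53144261 307.0195476 ] [321.81926182 282.75588822] [321.05446697 244.07202608]
```

>>> servo_tool(
  motion="1 0 0 0.8 0; 1 0 0 1.6 0; 1 0 0 1.6 0",
)

```text
time: 34.65
tool_pos: [0.5603, 0.0517, 0.1024]
orientation: [-180.0, 0.0, 90.4]
wrist_force: [-0.9, 0.2, -0.1]
gripper_width: -0.0004
finger_force: 0.0
```

>>> servo_tool(
  motion="1 0 0 0.8 0; 1 0 0 1.6 0; 1 0 0 1.6 0",
)

```text
time: 35.02
tool_pos: [0.5607, 0.0517, 0.1017]
orientation: [180.0, -0.0, 90.4]
wrist_force: [-6.3, -0.4, 19.5]
gripper_width: 0.0001
finger_force: 9.9
```

Pressing on top gives a stiff 19.5 N. Plug friction alone would give way at 7 N, so the collar is hard on the rail. I retract, check and hand in.

>>> servo_tool(
  motion="1 0 0 -10 0; 1 0 0 -40 0; 1 0 0 -80 0; 1 -40 0 -100 0; 1 -40 0 -100 0",
)

```text
time: 35.65
tool_pos: [0.5613, 0.0088, 0.2028]
orientation: [179.8, -0.0, 90.2]
wrist_force: [-0.0, 0.5, -0.1]
gripper_width: -0.0
finger_force: 0.0
```

>>> servo_tool(
  motion="1 0 0 0 0; 1 0 0 0 0; 1 0 0 0 0",
)

```text
time: 36.02
tool_pos: [0.5604, 0.0122, 0.2004]
orientation: [-180.0, 0.0, 90.4]
wrist_force: [-0.6, 0.1, -0.4]
gripper_width: -0.0001
finger_force: 0.0
```

```bash
python3 - <<'E'
from st import *
cal,im=shot("wrist")
for r in bot.regions_of("wrist","pin_grip")[:1]: print(r["conf"],r["box"])
print([proj(cal,p).round(1).tolist() for p in ([.561,.069,.063],[.561,.039,.108],[.548,.052,.108],[.574,.052,.108])])
print(bot.sign_off())
E
```

```text
{'time': np.float64(36.025), 'tool_pos': array([0.5604, 0.0122, 0.2004]), 'orientation': array([-1.799512e+02,  1.850000e-02,  9.041440e+01]), 'wrist_force': array([-0.6036,  0.1236, -0.4384]), 'ft_torque': array([-0.0415, -0.0126,  0.0497])}
0.73 [289.4, 118.7, 311.1, 144.7]
[[320.5, 161.8], [320.5, 209.2], [302.7, 191.4], [338.7, 191.7]]
the job is handed in; nothing more can be done
None
```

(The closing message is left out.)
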